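Hold the sprung lid of a board-test fixture just below its balance point

ROBOT

A 6-joint arm with a two-finger parallel gripper is mounted at the origin on a cart in front of the work surface, level with it; the furniture and walls round the work are solid. World frame = base frame: x ahead of the robot, y to its left, z up, the work surface at z = 0. Lengths are in mm, angles in rad, forces in N, time in s.
With the tool pointing down it reaches from about 325 to 775 mm from the base axis. Payload 9.3 kg.
Tool frame: the origin (TCP) lies on the centre line of the jaws, within the pads' length; the fingertips stand manip.nose_length ahead of it and the grasp point (between the pads) lies 2 mm behind it (manip.nose_length is the distance from the TCP to the fingertips, in mm); z points along the fingers, y is the line along which they close (so a half turn about z gives the same grasp; the last joint's range is limited). The gripper opens to 85 mm and grips with 20 to 120 N. Pads are 22 mm wide; open, the fingers measure 114 mm over their backs; the gripper's body (76 mm by 85 mm) begins 54 mm behind the grasp point. The pads swing forward as they close: fully open they stand 13 mm farther back than shut.
Start: joints at [-1.308, 0.259, 0.021, 1.334, 0, 1.418], TCP at [222.15, -503.136, 248.279] pointing down, gripper open.
Joint ranges: [-3.04, 3.04], [-0.91, 1.82], [-1.04, 1.36], [-1.92, 1.95], [-1.52, 1.45], [-3.14, 3.14]. Speed limits (rad/s): [2.22, 2.22, 2.79, 3.14, 3.14, 3.14].

INTERFACE

Orientations are given as a unit quaternion [w, x, y, z].
In Python, from plant import manip gives the robot as it stands. Calls block until the motion is done:
- manip.movep(position, orientation): joint-space move of the TCP to a pose.
- manip.move_straight(position, vel=150, rot=None, max_force=None): straight line of the TCP; rot=None keeps the orientation; vel is the mean speed in mm/s. With max_force (N) it stops when the force on the tool has changed by that much, and returns True; else False.
- manip.movej(angles): joint-space move.
- manip.set_gripper(opening, squeeze=None): finger opening in mm; squeeze is the grip in N (None keeps the last); returns when the fingers have stopped.
- manip.sleep(seconds).
- manip.ik(position, orientation): joint angles nearest the present ones, or None.
- manip.capture(name): name is "scene" or "top"; returns a dict with "frame" (480x640x3 uint8, red, green, blue), "intrinsics" (3x3 intrinsics, pixels), "k1" (the pictures are not rectified: a ray, as slopes to the right and down, at radius r is drawn at 1 + k1 r^2 times it, then the intrinsics apply), "T" (4x4, takes a point from camera to world coordinates). Camera axes: x right, y up, looking along -z (the intrinsics and any distortion apply to the point x, -y, -z); pixel columns grow to the right and rows downward; lengths in mm; the calibration is good to about 2 mm. A picture is of the moment at which its call begins. There is no depth.
A pose or a line that the arm cannot do raises manip.Unreachable and nothing moves.
- manip.close_job(): hands the job in; it is judged then, once.
Readings, each from a call of its own:
- manip.current_clock(): time.
- manip.current_joints(): joint angles.
- manip.current_dq(): joint speeds.
- manip.current_joint_torque(): joint torques, N m.
- manip.current_tcp_pos(): TCP position.
- manip.current_ee_rot(): TCP orientation.
- manip.current_contact_force(): force on the tool from outside, world axes, zero at the start.
- manip.current_moment(): the same for the moment, N m.
- manip.current_finger_gap(): finger opening in mm.
- manip.current_grasp_force(): force on a finger pad.
Only numpy, scipy, OpenCV 4.12 (cv2) and the standard library are available. Lean on these libraries where they do the work, as an engineer would, in place of code of your own. Each camera call takes 0.05 s, during which the arm holds its last target. There are 200 camera calls.

TASK

New lid springs have just been fitted to the clamshell circuit-board test fixture, and I need the lid held at its balance point while I set their preload screws. Push the latch slide on the front deck across until its spring detent catches and the slide stays there by itself; then, with the bow handle, lift the lid past the point where the springs take over and want to throw it open, without letting it fly up towards its stop, and ease it back down to a few degrees below that balance point. Finish still holding the lid steady there (the program ends holding, nothing is let go); never let the lid drop, and leave the other things on the desk where they lie.

Things in the scene. Friction and masses are not known exactly. Their poses are not given: they have to be found in the camera images.
- fixture: Test fixture, fixed: grey box 220 x 200 mm, aluminium top plate 70 mm above the desk. Origin: centre of its underside. x runs level from the front deck (-x, nearest the robot) to the hinge at the back, y to the left seen from the front, z up. The front deck is x -110 to -50 mm; behind it lies the closed lid, 190 mm wide, its top 114 mm above the desk.
- latch_tab (a point): Middle of the latch slide's black thumb tab on the left of the front deck: at the start x -84, y +85 mm in the fixture frame, 87 mm above the desk. The tab is 14 mm along x, 10 mm along y, its top 98 mm above the desk. Push its left face to the right (fixture -y). Its hook, 20 mm above the deck between tab and lid, holds down a lug of the lid.
- latch (a joint): Travel of the slide to the right (fixture -y), m: 0 locked, 0.026 end stop. A return spring pulls back with 1.2 to 2.8 N; from 0.014 a spring plunger resists, about 8 N push in all; beyond 0.0245 it has snapped in and the slide stays at about 0.0245 by itself (detent engaged, lid free). Pushed less far it springs back and locks the lid.
- lid_bar (a point): Bow handle: level round black bar 10 mm thick along the fixture's y, 78 mm clear between two posts that run back 39 mm to the lid's front wall. The point is the centre of the bar; lid closed: fixture x -93, y 0 mm, 105 mm above the desk (35 mm above the deck). Can be gripped from above, one finger in front, one behind; the bar may turn in the grip.
- lid_hinge (a point): Middle of the hinge axis: fixture x +90, y 0 mm, 80 mm above the desk; the axis is level along the fixture's y. The handle bar swings about it at 185 mm radius; lid closed, the bar is 183 mm in front of and 25 mm above the axis.
- lid (a joint): Opening angle of the lid, rad: 0 closed, grows as the handle rises, stop at 1.6. Balance point 0.95 (bar 243 mm above the desk): below it the lid falls shut (at the handle about 1.5 N near closed, 0.5 N at 0.80 rad), above it the springs throw it open. Almost no friction; the springs carry most of the lid's 1.2 kg.
- screwdriver: Small screwdriver with yellow handle, 144 mm long, lying along the fixture's right side; to be left alone. Origin: its middle, on the desk.
- tweezers: Steel tweezers, 129 mm long, lying behind the fixture; to be left alone. Origin: their middle, on the desk.
- mug: White dotted mug, 91 mm tall, on the right of the desk; to be left alone. Origin: middle of its base.
- loupe: Black eye loupe, 38 mm across and 31 mm tall, on the right of the desk; to be left alone. Origin: middle of its base.

How it is judged (in metres and radians):
On the way, in this order (a step that is already met when the one before it is completed fails the run):
1. the latch slide is pushed across into its detent, the lid still closed (value of joint latch above 0.0225 m and value of joint lid below 0.1 rad), for 0.2 s.
2. the lid is raised past its balance point (value of joint lid above 1 rad), for 0.1 s.
At the end, for the whole second after the job is handed in: The fingers hold the lid steady at 0.65 to 0.92 rad (2 to 17 degrees below the balance point at 0.95 rad), after it was raised above 1.0 rad; the latch slide stays in its detent (beyond 0.0225 m) (value of joint lid between 0.65 and 0.92 rad and velocity of joint lid between -0.06 and 0.06 rad/s and contact force between the fingers and lid above 0.1 N and value of joint latch above 0.0225 m); the arm keeps its last pose, push and grip.
It fails at once if the lid flies open towards its stop (beyond 1.4 rad) (value of joint lid above 1.4 rad).
It fails at once if the lid is dropped (closes faster than 2 rad/s) (velocity of joint lid below -2 rad/s).
It fails at once if the screwdriver, tweezers, mug or loupe is moved more than 30 mm (distance of any of screwdriver, tweezers, mug, loupe from where it was at the start of the episode above 0.03 m).
It also fails if it takes over 58 s, if anything falls off the work surface, if the arm or the gripper's body presses on something with over 40 N, if the wrist force passes 120 N, or if a joint passes its speed limit or range.

## Working session

There is one attempt and no reset: what is moved stays moved. The work goes in short steps, each a Python script; the robot and the scene stay as the last script left them, time stands still between calls to the robot, and variables do not carry over. Pictures are saved under pics/ and viewed, at most 10 in all, crops included, and the job is handed in when it is done.

```bash
ls; mkdir -p pics
python3 - <<'E'
from plant import manip
import cv2,numpy as np
for n in ("scene","top"):
    c=manip.capture(n); cv2.imwrite(f"pics/{n}0.png",c["frame"][...,::-1]); print(n,c["intrinsics"].tolist(),c["k1"],c["T"].round(3).tolist() if hasattr(c["T"],'round') else c["T"])
print(manip.nose_length,manip.current_clock(),manip.current_tcp_pos(),manip.current_ee_rot(),manip.current_contact_force(),manip.current_finger_gap())
E
```

```text
pics
scene [[556.5913189647786, 0.0, 316.76367853191306], [0.0, 556.5913189647786, 243.26783628193127], [0.0, 0.0, 1.0]] -0.1395051239291592 [[0.854, 0.32, -0.411, 229.944], [-0.521, 0.538, -0.663, -712.332], [0.01, 0.78, 0.626, 624.458], [0.0, 0.0, 0.0, 1.0]]
top [[492.0421954421384, 0.0, 326.3018508383556], [0.0, 492.0421954421384, 243.97851946788145], [0.0, 0.0, 1.0]] -0.014534632926413075 [[-0.019, 0.985, -0.171, 451.886], [-1.0, -0.016, 0.019, -100.14], [0.016, 0.171, 0.985, 930.948], [0.0, 0.0, 0.0, 1.0]]
17.0 0.1 [ 222.09727483 -502.9273791   247.73296242] [-5.91586709e-04  9.78471430e-01  2.06381468e-01 -4.56834772e-06] [-0.9468124   0.37615026  0.49902523] 85.67993210525063
```

View pics/top0.png

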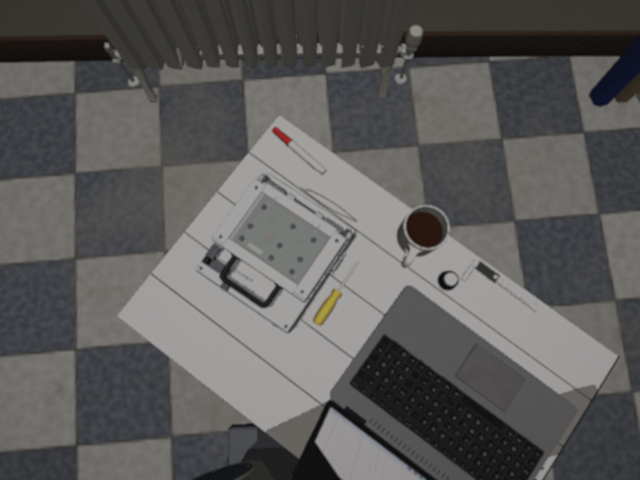

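View pics/scene0.png

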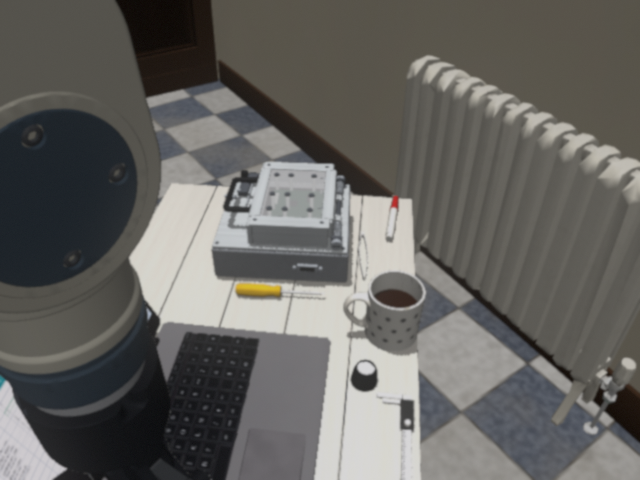

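The top view shows the fixture around (275,250): bow handle about (250,280), tab about (215,258), deck front corners near (198,268) and (288,329). The scene view shows it at (285,220). I'll zoom in on both.

Run:
```python
import cv2,numpy as np
a=cv2.imread("pics/top0.png")[165:340,185:365]; a=cv2.resize(a,None,fx=3.4,fy=3.4,interpolation=cv2.INTER_CUBIC)
cv2.imwrite("pics/topc.png",cv2.convertScaleAbs(a,alpha=1.6))
b=cv2.imread("pics/scene0.png")[155:285,205:360]; b=cv2.resize(b,None,fx=4.5,fy=4.5,interpolation=cv2.INTER_CUBIC)
cv2.imwrite("pics/scenec.png",cv2.convertScaleAbs(b,alpha=1.3))
```

```text
(no output)
```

View pics/topc.png

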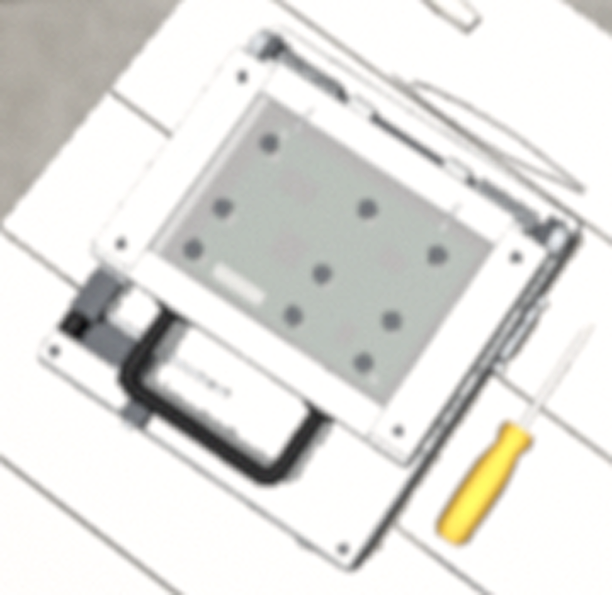

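View pics/scenec.png

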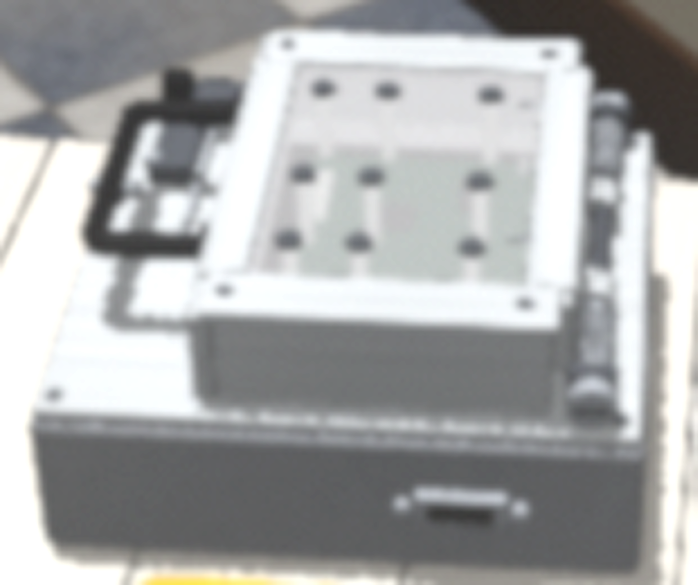

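Top crop: deck corners (40,352), (352,568), (578,228); bar from (130,385) to (268,478); tab (76,325); lid screws at (242,76), (120,243), (516,257), (398,430). Scene crop: deck corners (35,412) and (645,437), tab top (180,78). Next I cast rays and fit the fixture pose.

```bash
cat > cam.py <<'E'
import numpy as np, cv2
def ray(c,p):
    D=np.array([c["k1"],0,0,0.]); K=np.array(c["intrinsics"])
    x,y=cv2.undistortPoints(np.array([[p]],float),K,D)[0,0]
    T=np.array(c["T"]); return T[:3,3],T[:3,:3]@np.array([x,-y,-1.])
def onplane(c,p,z):
    o,d=ray(c,p); return o+d*(z-o[2])/d[2]
E
python3 - <<'E'
from plant import manip
from cam import *
t=manip.capture("top"); s=manip.capture("scene")
ft=lambda u,v:(185+(u+.5)/3.4-.5,165+(v+.5)/3.4-.5)
fs=lambda u,v:(205+(u+.5)/4.5-.5,155+(v+.5)/4.5-.5)
m={}
for n,(u,v),z,l in [("FL",(40,352),70,(-110,100)),("FR",(352,568),70,(-110,-100)),("BR",(578,228),70,(110,-100)),("tab",(76,325),98,(-84,85)),("barmid",(200,432),105,(-93,0)),
  ("h1",(242,76),114,None),("h2",(120,243),114,None),("h3",(516,257),114,None),("h4",(398,430),114,None)]:
    p=onplane(t,ft(u,v),z); m[n]=(p[:2],l); print(n,p.round(1))
for n,(u,v),z in [("sFR",(35,412),70),("sBR",(645,437),70),("stab",(180,76),98),("sh1",(548,53),114),("sh2",(288,44),114),("sh3",(526,303),114),("sh4",(224,290),114)]:
    print(n,onplane(s,fs(u,v),z).round(1))
A=np.array([v[0] for v in m.values() if v[1]]);B=np.array([v[1] for v in m.values() if v[1]],float)
a=A-A.mean(0);b=B-B.mean(0)
th=np.arctan2((b[:,0]*a[:,1]-b[:,1]*a[:,0]).sum(),(a*b).sum()); R=np.array([[np.cos(th),-np.sin(th)],[np.sin(th),np.cos(th)]])
o=A.mean(0)-R@B.mean(0); print("yaw",th,"org",o,"res",(A-(B@R.T+o)).round(1).tolist())
H=np.array([m[k][0] for k in ("h1","h2","h3","h4")]); print("holes in fixture",((H-o)@R).round(1).tolist())
E
```

```text
FL [561.9 112.1  70. ]
FR [449.  -48.2  70. ]
BR [ 622.6 -167.8   70. ]
tab [571.6  87.5  98. ]
barmid [516.5  24.  105. ]
h1 [694.9   3.2 114. ]
h2 [610.   63.1 114. ]
h3 [ 599.7 -133.1  114. ]
h4 [515.  -73.6 114. ]
sFR [448.  -47.3  70. ]
sBR [ 625.  -168.4   70. ]
stab [571.4  88.1  98. ]
sh1 [693.4   5.4 114. ]
sh2 [608.3  63.8 114. ]
sh3 [ 598.7 -131.   114. ]
sh4 [513.2 -71.6 114. ]
yaw -0.6106944721809349 org [593.07300164 -28.93085465] res [[1.6, -4.0], [3.4, -0.4], [-3.2, 6.1], [-1.4, -1.3], [-0.4, -0.4]]
holes in fixture [[65.0, 84.7], [-38.9, 85.1], [65.2, -81.5], [-38.3, -81.4]]
```

Two views agree to about 2 mm and the known sizes match, so the pose is yaw −0.611 with origin (593,−29). Next I check reachability, then push the latch.

```bash
cat > fx.py <<'E'
from cam import *
from plant import manip
from scipy.spatial.transform import Rotation as Ro
th=-0.6107; O=np.array([593.1,-28.9,0]); R=Ro.from_euler('z',th).as_matrix()
W=lambda x,y,z:(O+R@np.array([x,y,z],float))
ex,ey=R[:,0],R[:,1]
def quat(sgn=1):
    y=sgn*ex; z=np.array([0,0,-1.]); q=Ro.from_matrix(np.c_[np.cross(y,z),y,z]).as_quat(); return np.r_[q[3],q[:3]]
def bar(q): a=np.arctan2(25,183)+q; return 90-184.7*np.cos(a),80+184.7*np.sin(a)
E
python3 - <<'E'
from fx import *
for s in (1,-1):
    print(s,quat(s).round(3))
    for p in [W(-95,113,200),W(-95,113,97),W(-95,67,97)]+[W(x,0,z+3) for x,z in map(bar,(0,.5,.8,1.12))]+[W(-93,0,200)]:
        j=manip.ik(p,quat(s)); print(p.round(0),None if j is None else np.round(j,2))
E
```

```text
1 [-0.     0.887  0.462  0.   ]
[580. 118. 200.] [0.06 0.35 0.03 1.25 0.   2.24]
[580. 118.  97.] [ 0.06  0.41 -0.15  1.01  0.    2.24]
[554.  80.  97.] [-0.01  0.36 -0.23  0.98  0.    2.18]
[517.  24. 108.] [-0.12  0.29 -0.31  0.97  0.    2.07]
[545.   5. 193.] [-0.15  0.27 -0.1   1.2   0.    2.04]
[577. -18. 232.] [-0.18  0.31  0.05  1.31  0.    2.01]
[620. -48. 259.] [-0.21  0.38  0.23  1.42  0.    1.97]
[517.  24. 200.] [-0.12  0.22 -0.15  1.2   0.    2.07]
-1 [ 0.    -0.462  0.887  0.   ]
[580. 118. 200.] [ 0.06  0.35  0.03  1.25  0.   -0.9 ]
[580. 118.  97.] [ 0.06  0.41 -0.15  1.01  0.   -0.9 ]
[554.  80.  97.] [-0.01  0.36 -0.23  0.98  0.   -0.97]
[517.  24. 108.] [-0.12  0.29 -0.31  0.97  0.   -1.08]
[545.   5. 193.] [-0.15  0.27 -0.1   1.2   0.   -1.11]
[577. -18. 232.] [-0.18  0.31  0.05  1.31  0.   -1.14]
[620. -48. 259.] [-0.21  0.38  0.23  1.42  0.   -1.17]
[517.  24. 200.] [-0.12  0.22 -0.15  1.2   0.   -1.08]
```

Run:
```python
from fx import *
p=manip.current_tcp_pos(); q=quat()
manip.move_straight([p[0],p[1],360],vel=200)
manip.movep(W(-95,113,300),q)
manip.set_gripper(0,30); print("gap",manip.current_finger_gap())
manip.move_straight(W(-95,113,130),vel=150)
print("down",manip.move_straight(W(-95,113,97),vel=60,max_force=10))
f0=np.array(manip.current_contact_force())
# push, logging
hit=manip.move_straight(W(-95,66,97),vel=25,max_force=20)
t=R.T@(np.array(manip.current_tcp_pos())-O); f=R.T@(np.array(manip.current_contact_force())-f0)
print("hit",hit,"fix tcp",t.round(1),"f",f.round(1),"clock",manip.current_clock())
```

```text
gap -0.11926001556653107
down False
hit True fix tcp [-95.   77.   97.2] f [-0.8  4.8  1.7] clock 7.5917
```

Run:
```python
from fx import *
for i in range(2):
    hit=manip.move_straight(W(-95,70,97),vel=15,max_force=25)
    manip.sleep(.2)
    t=R.T@(np.array(manip.current_tcp_pos())-O); print(hit,t.round(1),(R.T@np.array(manip.current_contact_force())).round(1))
manip.move_straight(W(-95,100,97),vel=40)
print((R.T@np.array(manip.current_contact_force())).round(1))
manip.move_straight(W(-95,125,250),vel=200)
a=manip.capture("top")["frame"][...,::-1]; cv2.imwrite("pics/top1.png",a)
a=cv2.resize(a[165:340,185:365],None,fx=3.4,fy=3.4,interpolation=cv2.INTER_CUBIC)
b=manip.capture("scene")["frame"][155:285,205:360,::-1]
b=cv2.resize(b,None,fx=4.5,fy=4.5,interpolation=cv2.INTER_CUBIC)
cv2.imwrite("pics/scenec1.png",cv2.convertScaleAbs(b,alpha=1.3)); print(manip.current_clock())
```

```text
True [-95.   77.   97.4] [-0.2  5.8  1. ]
True [-95.   76.9  97.6] [-1.3  6.   1.8]
[-0.6  0.  -0.8]
10.475
```

View pics/scenec1.png

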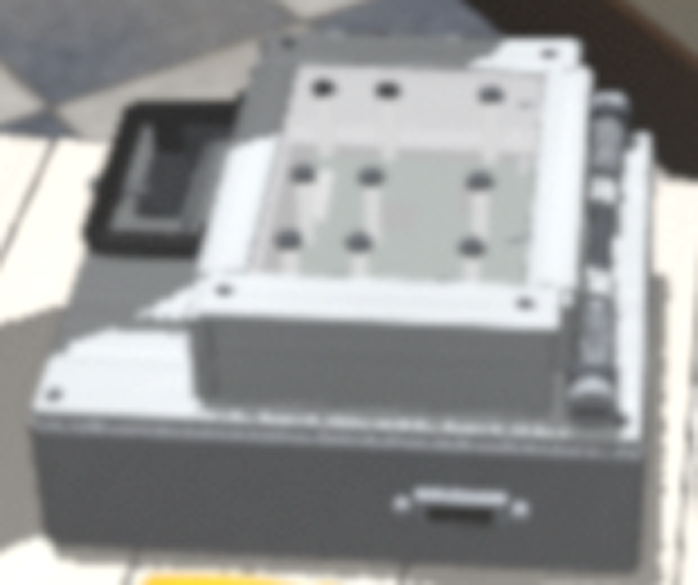

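The tab no longer shows above the far post at (180,78). It now sits inside the bow outline near (170,170), after a firm end stop and a force-free retreat, so the detent holds. Now I grip the bar.

Run:
```python
from fx import *
q=quat()
manip.set_gripper(32,20)
manip.movep(W(-93,0,200),q)
manip.move_straight(W(-93,0,140),vel=120)
f0=np.array(manip.current_contact_force())
print("down",manip.move_straight(W(-93,0,108),vel=40,max_force=8))
manip.set_gripper(0,25); manip.sleep(.3)
print("gap",manip.current_finger_gap(),"grip",manip.current_grasp_force(),"f",(R.T@(np.array(manip.current_contact_force())-f0)).round(1),(R.T@(np.array(manip.current_tcp_pos())-O)).round(1),manip.current_clock())
```

```text
down False
gap 8.59995767411893 grip 26.173662543296814 f [-8.5  1.9  2.6] [-94.9   0.  107.9] 13.7083
```

Run:
```python
from fx import *
for x in (-95,-96):
    manip.move_straight(W(x,0,108),vel=10); manip.sleep(.2)
    print(x,(R.T@np.array(manip.current_contact_force())).round(1),(R.T@(np.array(manip.current_tcp_pos())-O)).round(2),manip.current_finger_gap())
    if abs((R.T@np.array(manip.current_contact_force()))[0])<3: break
```

```text
-95 [-1.1  1.4  1.8] [-9.4980e+01  4.0000e-02  1.0806e+02] 9.05009215308058
```

```bash
cat >> fx.py <<'E'
DX=-2.0
def go(q,vel=40,mf=None):
    x,z=bar(q); h=manip.move_straight(W(x+DX,0,z+3),vel=vel,max_force=mf)
    t=R.T@(np.array(manip.current_tcp_pos())-O); tx,tz=90+DX-t[0],t[2]-3-80
    print(f"{q:.2f} est {np.arctan2(tz,tx)-np.arctan2(25,183):.3f} r {np.hypot(tx,tz):.1f}",h,(R.T@np.array(manip.current_contact_force())).round(1),round(manip.current_finger_gap(),1))
    return h
E
python3 - <<'E'
from fx import *
for q in (.03,.08,.15,.25,.35,.45,.55,.65):
    if go(q,mf=20): break
print(manip.current_clock())
b=manip.capture("scene")["frame"][...,::-1]; cv2.imwrite("pics/scene2.png",b)
E
```

```text
0.03 est 0.030 r 184.7 False [-0.9  2.  -2.3] 9.1
0.08 est 0.081 r 184.8 False [-1.1  2.2  0.1] 8.7
0.15 est 0.150 r 184.9 False [-3.5  2.9 -1. ] 9.2
0.25 est 0.249 r 185.2 False [-6.   2.8  0.4] 8.8
0.35 est 0.348 r 185.5 False [-8.5  2.7  2. ] 8.9
0.45 est 0.447 r 185.9 False [-11.    2.3   4.8] 8.9
0.55 est 0.547 r 186.4 False [-12.1   2.1   8.7] 8.8
0.65 est 0.647 r 186.9 False [-16.2   1.2  11.9] 8.4
18.45
```

View pics/scene2.png

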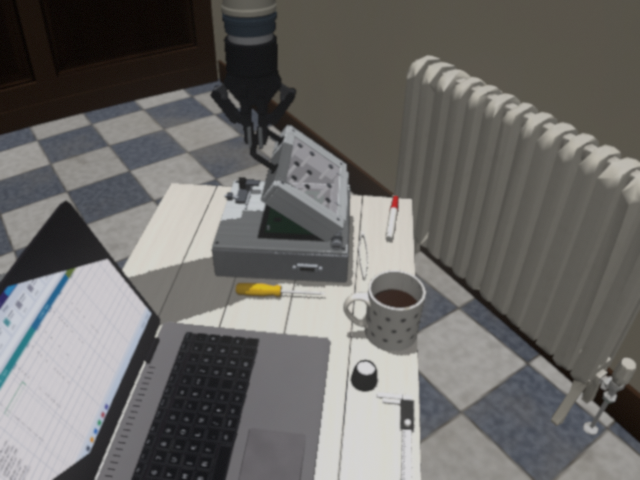

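The scene shows the lid open about 0.65 rad, held at the bow near (258,150), with the other items unmoved. The radial force indicates a vertical offset of about 3 mm, so I correct for that and continue.

```bash
sed -i 's/z+3)/z+DZ)/; s/t\[2\]-3-80/t[2]-DZ-80/; s/^DX=-2.0/DX=-2.0; DZ=6/' fx.py
python3 - <<'E'
from fx import *
for q in (.65,.75,.85,.93): 
    if go(q,vel=30,mf=20): break
E
```

```text
0.65 est 0.651 r 185.1 False [-5.8  2.2  4.1] 8.7
0.75 est 0.751 r 185.2 False [-6.6  1.2  6.5] 8.6
0.85 est 0.852 r 184.9 False [-3.9  2.2  6.3] 8.7
0.93 est 0.931 r 184.6 False [-3.1  1.5  4.1] 8.8
```

Run:
```python
from fx import *
for q in (1.0,1.06,1.12): 
    if go(q,vel=25,mf=20): break
manip.sleep(.5)
b=manip.capture("scene")["frame"][...,::-1]; b=cv2.resize(b[90:285,205:360],None,fx=3,fy=3); cv2.imwrite("pics/scene3.png",b); print(manip.current_clock())
```

```text
1.00 est 1.000 r 184.5 False [-0.8  3.8  0.4] 8.9
1.06 est 1.061 r 184.8 False [-1.2  2.   1.2] 8.7
1.12 est 1.121 r 184.7 False [-1.3  1.3  3.6] 8.7
23.325
```

View pics/scene3.png

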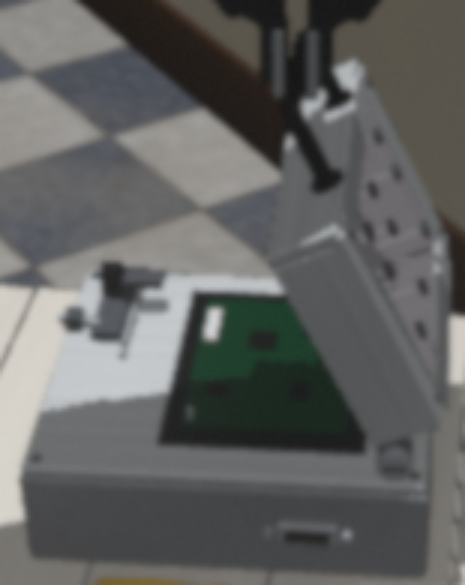

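The lid is at roughly 64°, with the bar between the fingers at about (295,90) and the slide tab shifted at (115,280). Now I ease it back down.

Run:
```python
from fx import *
for q in (1.06,1.0,.93,.86,.80): go(q,vel=20)
manip.sleep(1.0)
go(.80,vel=20); manip.sleep(.5)
print(manip.current_clock(),manip.current_grasp_force(),np.abs(manip.current_dq()).max())
b=manip.capture("scene")["frame"][...,::-1]; b=cv2.resize(b[90:285,205:360],None,fx=3,fy=3); cv2.imwrite("pics/scene4.png",b)
```

```text
1.06 est 1.060 r 184.7 False [-1.4  1.1  4.6] 8.7
1.00 est 1.000 r 184.6 False [-0.1  0.1  0.8] 8.8
0.93 est 0.930 r 184.5 False [ 2.2 -0.1 -2.7] 9.1
0.86 est 0.860 r 184.8 False [ 0.8 -0.5 -0.2] 8.9
0.80 est 0.800 r 184.7 False [ 0.2 -0.5 -0.3] 8.9
0.80 est 0.800 r 184.7 False [-1.1 -1.9  1.6] 9.0
28.775 25.736741423606873 0.0016767863049825685
```

View pics/scene4.png

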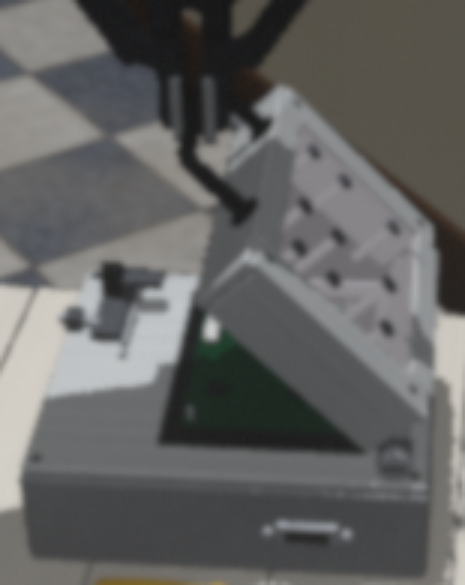

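The lid is held at about 0.80 rad with the bar between the fingers near (190,135), and the slide tab is unchanged at (115,280). I'm handing it in.

```bash
python3 -c "
from plant import manip
print(manip.close_job())"
```

```text
the job is handed in; nothing more can be done
None
```

The job is handed in, with no verdict returned: the latch is in its detent, and the lid was raised to about 1.12 rad, then eased back and held steady at about 0.80 rad (angles estimated from the arm's position).

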